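# Reset the chocolate melter with its key

### The job

Clear the lock-out on the chocolate melter: take the red key from the wooden key rack, push it fully into the key switch on the melter's sloping panel, turn it clockwise to its stop and then back home with the key still fully in. Then pull the key out, put it back upright and fully down in the same rack slot it came from, let go, and leave the other keys and everything else where they are.

Things in the scene. Friction and masses are not known exactly. Their poses are not given: they have to be found in the camera images.
- key_red: Red-handled key, 60 g, upright in a rack slot, blade down. Origin on its axis under the shoulder disc; z from blade to handle, x across its width, y its thickness. Along z: steel blade 0 to -24 mm, 16 (x) x 6 (y) mm, last 5 mm only 13 x 4; shoulder disc 26 mm diameter, 0 to 4 mm, rests on slot or lock rim; neck 11 mm diameter to 13 mm; then the handle. Same after a half turn about z.
- key_handle (a point): Centre of the red handle, 30 mm above the key's origin along its z, same axes as the key. The handle is a flat-sided slab, 32 mm (x) by 12 mm (y) by 36 mm (z); grip it across its 12 mm thickness.
- melter: Fixed chocolate melter, 345 (x) x 360 (y) mm, metal. Origin at the centre of its underside, x to its back. A black panel at the front (-x) rises to the back at 28 degrees from level, 68 to 143 mm high; behind it two pan lids, handle tops at 180 mm. The key switch, a brass barrel in a dark ring on a yellow square, is on the panel at y = -60 mm. The dial and lamps at y = +50 to +90 mm are not used.
- rack: Fixed wooden block, 200 mm (its x) by 56 mm (its y) by 36 mm high, origin at the centre of its underside. Three slots in its top at x = -60, 0 and +60 mm, each 20 mm long along x, 10 mm wide along y, 30 mm deep, so 2 mm of play around a blade. Each holds one key; which key stands where varies.
- lock_mouth (a point): Centre of the key slot's mouth, on top of the brass barrel (35 mm diameter, 29 mm proud of the panel). z points out of the slot, square to the panel; x along the slot's length, up the slope when home; turns with the barrel. Slot 19 (x) x 8.6 (y) mm, 26 mm deep: 1.3 mm play each side. Key fully in: its origin is here, shoulder on the barrel, z along this z, x along this x, either way round.
- lock (a joint): Turn of the barrel, rad. 0 = home (white mark at the green tick, up the slope), 1.047 = the stop (mark at the red tick), both hard stops; grows clockwise as seen looking onto the panel. No spring: it stays where left, 0.05 N m of friction. The blade has play, so the key turns up to 0.16 rad further than the barrel each way.
- key_blue: Key of the same shape with a blue handle, loose in another slot of the rack; must stay there.
- key_green: Key of the same shape with a green handle, loose in another slot of the rack; must stay there.
- colour_pink: Small colour bottle with a red label, 34 mm diameter, 75 mm tall; bystander.
- colour_teal: Small colour bottle with a green label, 34 mm diameter, 75 mm tall; bystander.
- cup: Clear plastic cup, 90 mm diameter, 110 mm tall; bystander.
- palette_knife: Palette knife, 240 mm long, lying on the table; bystander.
- cutter: Steel ring cutter, 70 mm diameter, 40 mm tall; bystander.

How it is judged:
By the outcome, as a careful person would: the job done as asked, in the order asked, and still so for the second after the job is handed in, with the robot touching nothing.
It also fails if it takes over 62 s, if anything falls off the work surface, if the arm or the gripper's body presses on something with over 40 N, if the wrist force passes 120 N, or if a joint passes its speed limit or range.

### The arm

A 7-joint arm with a two-finger parallel gripper is mounted at the origin on the work surface. World frame = base frame: x ahead of the robot, y to its left, z up, the work surface at z = 0. Lengths are in m, angles in degrees, forces in N, time in s.
With the tool pointing down it reaches from about 0.425 to 0.875 m from the base axis. Payload 4.7 kg.
Tool frame: the origin (TCP) lies on the mounting face of the last link; the fingertips stand 182 mm ahead of it and the grasp point (between the pads) lies 164 mm ahead of it; z points along the fingers, x is the direction in which the jaws open and shut, and the axes are right-handed (so a half turn about z gives the same grasp; the last joint's range is limited). The gripper opens to 87 mm and grips with 3 to 60 N. Pads are 19 mm wide; open, the fingers measure 117 mm over their backs; the gripper's body (75 mm by 190 mm) begins 51 mm behind the grasp point.
Start: joints at [75.693, 18.392, -4.016, 83.108, 1.295, 78.541, -3.26], TCP at [0.169, -0.628, 0.405] pointing down, gripper open.
Joint ranges: [-163.93, 163.93], [-17.29, 119.83], [-79.2, 71.16], [3.27, 140.29], [-89.18, 269.18], [5.43, 117.66], [-154.24, 154.24]. Speed limits (degrees/s): [147.25, 147.25, 180, 180, 180, 180, 180].

### API

Orientations are given as [roll, pitch, yaw] about the fixed x, y, z axes, in that order (R = Rz(yaw) Ry(pitch) Rx(roll)).
In Python, from cell import status, cams, env, outline_of, landmark_of gives the robot as it stands. The module is installed in compiled form; this text tells all that it offers.
- The arm moves only by the tool jog_arm, never from a script. Its argument "rows" is a list of rows, each a list of 7 numbers: the closure, from 0 (fully open) to 1 (shut), then the shift along the tool's x, y, z in m, then the turn, a rotation vector about the tool's x, y, z in degrees. A call has 1 to 12 rows; each row shifts and turns the commanded pose from where the row before left it, along the tool's axes as they then stand; what a row does not reach is not made up. A row lasts 1/12 s, in which the tool goes at most 41.7 mm and 7.16 degrees, less where a joint would pass 70% of its speed; a pose out of reach is approached as far as the arm can. A call with a gripper value outside its range is refused whole. The fingers move at their own pace and stop on an object; "grip_force" is the grip in N (left out, the last holds). Time passes only in rows, so rows that do not move let the fingers close. It gives the time, the measured TCP pose, the force and the opening at its end, in the units of the state.
- status.get_obs(): the state, without advancing time (a new reading comes with each control period).
- cams.read_camera(name): name is "scene" or "top"; returns (picture, depth): 420x560x3 uint8, red, green, blue; 420x560 float32, m along the optical axis (not along the pixel's ray), 0 where there is no reading.
- cams.camera_params(name): a dict with "vfov" (degrees; the focal length in pixels is half the picture's height over the tangent of half this angle, whatever the lens; pixels are square), "cx", "cy" (the principal point, pixels), "eye" and "attitude" of the camera in the world. Camera axes: x right, y up, looking along -z (the intrinsics and any distortion apply to the point x, -y, -z); pixel columns grow to the right and rows downward; lengths in m; the calibration is good to about 2 mm. A picture is of the moment at which its call begins. camera_params takes no time and is no camera call.
- env.sign_off(): hands the job in, once; it reports no verdict.
Trained networks look in the newest picture that a camera, given by its name, has taken for a name from the list of things; names that differ only in an ending like _2 or _b are one class to them, and where a whole thing is asked for, a point or a joint stands for the part that bears it (a point fixed in the world has none). Each returns a list of dicts, best first, with "conf" (0 to 1); they miss things now and then, are a little off and sometimes report something else, mostly with a low value. They report only what shows in the picture. A call takes as long as a camera call.
- outline_of(camera, name): "pixels" (420x560 bool, what is visible of it) and "box" ([left, top, right, bottom] in pixels, round what is visible of it).
- landmark_of(camera, name): "position" ([row, column] in pixels: a listed point, or the origin of a listed thing).
The state is a dict: "time_s": time; "qpos": joint angles; "joint_velocities": joint speeds; "effort": joint torques, N m; "tool_pos": TCP position; "tool_rot": TCP orientation; "force": force on the tool from outside, world axes, zero at the start; "wrist_torque": the same for the moment, N m; "grip_width": finger opening in m.
Only numpy, scipy, OpenCV 4.12 (cv2) and the standard library are available. Lean on these libraries where they do the work, as an engineer would, in place of code of your own. Each camera call takes 0.05 s, during which the arm holds its last target. There are 200 camera calls.

## Working session

There is one attempt and no reset: what is moved stays moved. The work goes in short steps, Python scripts to look and compute and a tool call to move; the robot and the scene stay as the last step left them, time stands still between calls to the robot, and variables do not carry over. Pictures are saved under pics/ and viewed, about 8 in all and at most 12, crops included, and the job is handed in when it is done.

Besides the shell and the picture viewer there is one more tool, called after "Emit:" as a command line: name --pt "numbers of a row" for each row, then --argument value for the rest. jog_arm: Moves the arm, as the interface text tells. Its arguments: {"type":"object","properties":{"rows":{"type":"array"},"grip_force":{"type":"number"}},"required":["rows"]}

```bash
mkdir -p pics; cat > h.py <<'E'
import numpy as np, cv2
from scipy.spatial.transform import Rotation as R
from cell import status, cams, env, outline_of, landmark_of
np.set_printoptions(precision=4,suppress=True)
E
python3 - <<'E'
from h import *
for c in ("scene","top"):
    p,d=cams.read_camera(c); cv2.imwrite(f"pics/{c}0.png",p[:,:,::-1]); np.save(f"{c}0.npy",d)
    print(c,cams.camera_params(c))
    for n in ("key_red","key_handle","lock_mouth","rack","melter","key_blue","key_green"):
        print(n,[(np.round(l["position"],1),round(l["conf"],2)) for l in landmark_of(c,n)[:3]],[(l["box"],round(l["conf"],2)) for l in outline_of(c,n)[:2]])
print(status.get_obs())
E
```

```text
scene {'vfov': 42.7153040559128, 'cx': 279.5322755664209, 'cy': 208.4896277667604, 'eye': array([1.2584, 0.4582, 1.2505]), 'attitude': array([ 33.7609,   0.4139, 118.5998])}
key_red [(array([154.7, 168.8]), 0.67)] [([164.6, 141.3, 177.2, 158.6], 0.5)]
key_handle [(array([147.4, 168.4]), 0.43)] [([313.5, 171.7, 370.3, 231.8], 0.52), ([164.9, 139.3, 178.4, 161.4], 0.46)]
lock_mouth [(array([294.4, 270. ]), 0.71), (array([223.2, 278.1]), 0.59), (array([137.9, 175.3]), 0.44)] [([271.1, 218.1, 286.8, 230.5], 0.58)]
rack [(array([148.7, 180.5]), 0.71)] [([155.9, 116.3, 198.4, 175.1], 0.98)]
melter [(array([295. , 270.5]), 0.65)] [([163.0, 203.4, 369.5, 391.0], 0.73), ([390.3, 249.3, 432.5, 296.5], 0.19)]
key_blue [(array([295.9, 270.6]), 0.57), (array([125.7, 186.9]), 0.48)] [([177.9, 112.0, 188.3, 132.4], 0.42)]
key_green [(array([140.7, 174.8]), 0.49)] [([169.4, 127.0, 180.2, 141.9], 0.46)]
top {'vfov': 56.03724960917328, 'cx': 277.5568513056862, 'cy': 208.85314528489062, 'eye': array([0.4685, 0.0821, 1.26  ]), 'attitude': array([  6.6712,  -0.865 , -91.4506])}
key_red [(array([232.5, 39
[... 438 characters left out ...]
blue [(array([265.7, 410.6]), 0.66), (array([160.3, 245.8]), 0.41)] []
key_green [(array([249.9, 404.2]), 0.52)] [([399.8, 245.8, 410.9, 256.5], 0.66), ([169.3, 262.7, 180.3, 277.3], 0.59)]
{'time_s': 1.5, 'qpos': array([75.6918, 18.3911, -4.0151, 83.1086,  1.2958, 78.5424, -3.2604]), 'joint_velocities': array([ 0.0872,  0.0369, -0.0287, -0.0468,  0.017 ,  0.057 ,  0.0398]), 'effort': array([ -0.0007, -49.1091,  -0.4032, -31.276 ,  -0.0637,   0.0337,
        -0.    ]), 'tool_pos': array([ 0.1695, -0.6275,  0.4048]), 'tool_rot': array([179.996 ,  -0.0031, -74.8842]), 'force': array([-0.2885,  0.5323, -0.2571]), 'wrist_torque': array([0.0166, 0.0186, 0.0435]), 'grip_width': 0.0868926188793591}
```

View pics/scene0.png

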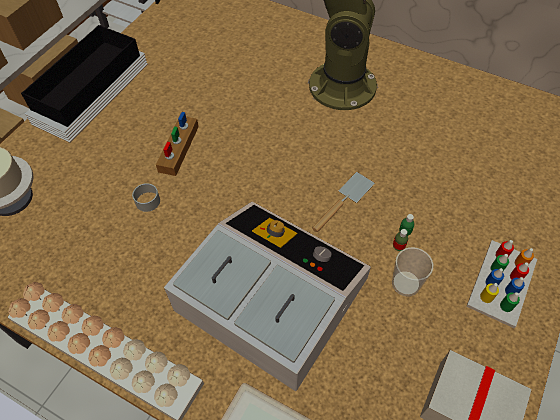

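View pics/top0.png

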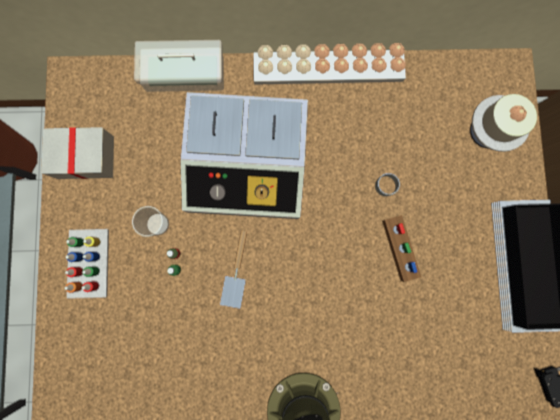

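Red key at scene (168,150)/top (399,229), green and blue behind it. The lock is on the yellow square at scene (275,229)/top (262,190). Next I turn these into 3D positions.

```bash
cat >> h.py <<'E'
def cam(c):
    k=cams.camera_params(c); f=210/np.tan(np.radians(k["vfov"]/2))
    return f,k["cx"],k["cy"],np.array(k["eye"]),R.from_euler("xyz",k["attitude"],degrees=True).as_matrix()
def cloud(c,d):
    f,cx,cy,e,A=cam(c); v,u=np.mgrid[:420,:560]
    return np.stack([(u-cx)/f*d,-(v-cy)/f*d,-d],-1)@A.T+e
def proj(c,P):
    f,cx,cy,e,A=cam(c); q=(np.atleast_2d(P)-e)@A
    return np.stack([cx+f*q[:,0]/-q[:,2],cy-f*q[:,1]/-q[:,2]],-1)
def rect(pts):
    (c,s,a)=cv2.minAreaRect((pts[:,:2]*1000).astype(np.float32)); return np.array(c),np.array(s),a
E
python3 - <<'E'
from h import *
for c in ("scene","top"):
    im=cv2.imread(f"pics/{c}0.png"); d=np.load(f"{c}0.npy"); P=cloud(c,d); ok=d>0
    hsv=cv2.cvtColor(im,cv2.COLOR_BGR2HSV); H,S,V=[hsv[...,i].astype(int) for i in range(3)]
    box=np.zeros_like(ok)
    if c=="scene": box[105:180,150:205]=1
    else: box[210:285,378:425]=1
    t=ok&~box&(abs(P[...,2])<.03); print(c,"table z",np.median(P[...,2][t]))
    rt=ok&box&(abs(P[...,2]-.036)<.008)
    print("rack top",rt.sum(),rect(P[rt]),np.median(P[...,2][rt]))
    for n,m in dict(red=(S>150)&((H<6)|(H>174)),green=(S>120)&(H>50)&(H<85),blue=(S>120)&(H>100)&(H<130)).items():
        m=m&box&ok; 
        hi=m&(P[...,2]>.070); print(n,m.sum(),"mean",P[m].mean(0),"top",hi.sum(),P[hi].mean(0), "zmax",P[m][:,2].max())
    # panel
    yb=(H>20)&(H<32)&(S>150)&(V>100)
    pb=np.zeros_like(ok)
    if c=="scene": pb[195:300,210:375]=1
    else: pb[160:220,180:305]=1
    y=yb&pb&ok; print("yellow",y.sum(),P[y].mean(0))
    blk=(V<45)&pb&ok; Q=P[blk|y]
    for _ in range(4):
        cc=np.median(Q,0) if _==0 else Q.mean(0); n=np.linalg.svd(Q-cc,full_matrices=False)[2][2]; n*=np.sign(n[2]); r=abs((Q-cc)@n); Q=Q[r<max(.003,2*np.median(r))]
    print("panel c",cc,"n",n,"tilt",np.degrees(np.arccos(n[2])),"az",np.degrees(np.arctan2(n[1],n[0])),len(Q))
    h=(P-cc)@n; ym=P[y].mean(0); near=(np.linalg.norm(P-ym,axis=-1)<.06)&ok
    b=near&(abs(h-.029)<.005); q=P[b]; print("barrel top",b.sum(),q.mean(0),"h",np.median(h[b]))
    mel=ok&(P[...,2]>.12)&(P[...,2]<.155)&(np.linalg.norm(P[...,:2]-ym[:2],axis=-1)<.5)
    im2=cv2.resize(im[105:180,150:205] if c=="scene" else im[210:285,378:425],None,fx=5,fy=5,interpolation=2)
    im3=cv2.resize(im[205:255,245:305] if c=="scene" else im[165:215,232:292],None,fx=6,fy=6,interpolation=2)
    Hh=max(im2.shape[0],im3.shape[0]); pad=lambda a:cv2.copyMakeBorder(a,0,Hh-a.shape[0],0,0,cv2.BORDER_CONSTANT)
    globals()[c]=np.hstack([pad(im2),pad(im3)])
w=max(scene.shape[1],top.shape[1]);p=lambda a:cv2.copyMakeBorder(a,0,0,0,w-a.shape[1],cv2.BORDER_CONSTANT)
o=np.vstack([p(scene),p(top)]); o=cv2.resize(o,None,fx=.78,fy=.78); cv2.imwrite("pics/crop.png",o); print(o.shape)
E
```

```text
scene table z 0.00023934811497539066
rack top 782 (array([ 481.9227, -323.5857]), array([207.7423,  61.4304]), 14.139735221862793) 0.0361191176068657
red 90 mean [ 0.5438 -0.3058  0.0723] top 53 [ 0.5429 -0.307   0.0801] zmax 0.08704999344545383
green 83 mean [ 0.4868 -0.3199  0.0726] top 49 [ 0.486  -0.3207  0.0809] zmax 0.09004311530465303
blue 84 mean [ 0.4282 -0.3348  0.0725] top 50 [ 0.4273 -0.3356  0.0809] zmax 0.09119408276775487
yellow 447 [0.6668 0.1114 0.1147]
panel c [0.6745 0.1773 0.1124] n [-0.4622  0.0403  0.8859] tilt 27.641562516075258 az 175.02120600315675 2880
barrel top 77 [0.6495 0.1098 0.1324] h 0.026484929625002828
top table z -0.000465324323730254
rack top 978 (array([ 481.507 , -324.4023]), array([199.4903,  58.5565]), 14.369114875793457) 0.03565732501420593
red 58 mean [ 0.5381 -0.3081  0.079 ] top 51 [ 0.5384 -0.3081  0.0814] zmax 0.0878254326850374
green 38 mean [ 0.4806 -0.3212  0.0796] top 34 [ 0.4806 -0.3215  0.0812] zmax 0.08869100866479052
blue 51 mean [ 0.423  -0.3363  0.0783] top 42 [ 0.4229 -0.337   0.081 ] zmax 0.0883237763516107
yellow 651 [0.6585 0.1079 0.1087]
panel c [0.6651 0.169  0.1067] n [-0.4681  0.042   0.8827] tilt 28.03261876888433 az 174.8682190675897 2856
barrel top 76 [0.6474 0.1088 0.1307] h 0.026921423185616807
(585, 495, 3)
```

View pics/crop.png

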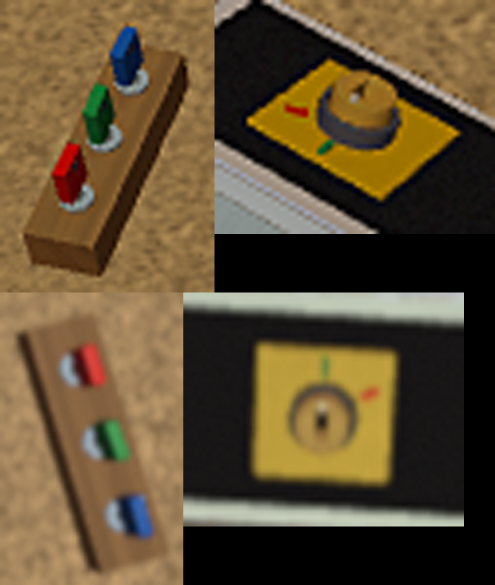

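```bash
cat > lock.py <<'E'
from h import *
n0=R.from_euler("zy",[-5.05,-28],degrees=True).as_matrix()  # cols: u (up slope), y, n
u,yv,n=n0.T
def ray(c,uv):
    f,cx,cy,e,A=cam(c); uv=np.atleast_2d(uv); q=np.stack([(uv[:,0]-cx)/f,-(uv[:,1]-cy)/f,-np.ones(len(uv))],-1)@A.T
    return e,q/np.linalg.norm(q,axis=1)[:,None]
def tri(o):
    M=np.zeros((3,3));b=np.zeros(3)
    for c,uv in o.items():
        e,q=ray(c,uv);p=np.eye(3)-np.outer(q[0],q[0]);M+=p;b+=p@e
    x=np.linalg.solve(M,b); return x,{c:proj(c,x)[0]-np.array(uv) for c,uv in o.items()}
E
python3 - <<'E'
from lock import *
ctr={}; 
for c,b in (("scene",(195,300,210,375)),("top",(160,220,180,305))):
    im=cv2.imread(f"pics/{c}0.png"); hsv=cv2.cvtColor(im,cv2.COLOR_BGR2HSV)
    m=((hsv[...,0]>20)&(hsv[...,0]<32)&(hsv[...,1]>150)&(hsv[...,2]>100)).astype(np.uint8); k=np.zeros_like(m);k[b[0]:b[1],b[2]:b[3]]=1;m*=k
    nn,l,s,_=cv2.connectedComponentsWithStats(m); m=(l==1+np.argmax(s[1:,4]))
    pts=np.argwhere(m)[:,::-1].astype(np.float32); hull=cv2.convexHull(pts)[:,0]
    quad=cv2.minAreaRect(pts)
    # back project hull to plane at panel
    c0=np.array([.6698,.1732,.1096]); e,q=ray(c,hull); t=((c0-e)@n)/(q@n); X=e+q*t[:,None]-c0
    r=cv2.minAreaRect((np.stack([X@u,X@yv],-1)*1000).astype(np.float32)); ce=c0+u*r[0][0]/1000+yv*r[0][1]/1000
    print(c,"sq",r,"ctr",ce,"mouth",ce+.029*n); ctr[c]=proj(c,ce)[0]
x,res=tri(ctr); print("tri square centre",x,"mouth",x+.029*n,res)
print("plane off",(x-np.array([.6698,.1732,.1096]))@n)
print("net mouth tri",tri({"scene":(278.1,223.2),"top":(260,193.5)}))
for L in (x+.029*n,):
  th=np.linspace(0,2*np.pi,60); C=L+.0175*(np.cos(th)[:,None]*u+np.sin(th)[:,None]*yv)
  S=L+np.array([[a*.0095,b*.0043] for a,b in((1,1),(1,-1),(-1,-1),(-1,1))])@np.stack([u,yv])
  out=[]
  for c,(r0,c0) in (("scene",(200,245)),("top",(165,230))):
    im=cv2.imread(f"pics/{c}0.png")[r0:r0+50,c0:c0+66]; im=cv2.resize(im,None,fx=6,fy=6,interpolation=cv2.INTER_NEAREST)
    for Q,col in((C,(255,0,0)),(S,(0,0,255))):
        q=((proj(c,Q)-[c0,r0]+.5)*6).astype(np.int32); cv2.polylines(im,[q],True,col,1)
    out.append(im)
cv2.imwrite("pics/lock_ov.png",np.hstack(out)); print(status.get_obs()["time_s"])
E
```

```text
scene sq ((-9.710586547851562, -68.77995300292969), (89.40653228759766, 89.68485260009766), 88.96565246582031) ctr [0.6559 0.1055 0.1022] mouth [0.6423 0.1055 0.1278]
top sq ((-7.020481109619141, -66.84201049804688), (89.27603149414062, 87.94149780273438), 0.9209169745445251) ctr [0.6584 0.1072 0.1036] mouth [0.6448 0.1072 0.1292]
tri square centre [0.658  0.107  0.1064] mouth [0.6444 0.107  0.132 ] {'scene': array([0.0752, 0.0052]), 'top': array([ 0.0566, -0.0288])}
plane off 0.002710305265803407
net mouth tri (array([0.6459, 0.1112, 0.1324]), {'scene': array([0.0685, 0.0045]), 'top': array([ 0.0521, -0.0264])})
1.5
```

View pics/lock_ov.png

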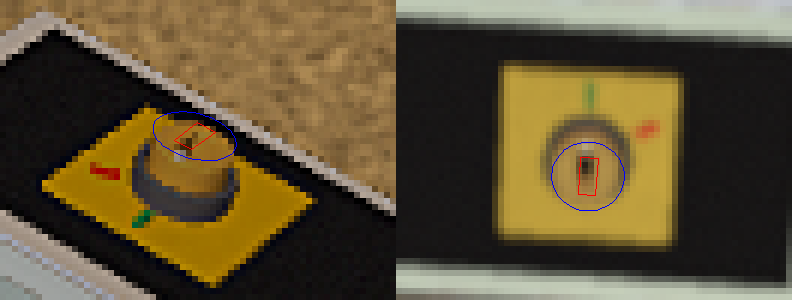

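```bash
python3 - <<'E'
from h import *
for c,(r0,r1,c0,c1) in (("scene",(215,242,262,290)),("top",(178,204,250,274))):
    im=cv2.imread(f"pics/{c}0.png"); hsv=cv2.cvtColor(im,cv2.COLOR_BGR2HSV)
    print(c)
    for r in range(r0,r1): print(r," ".join(f"{im[r,k,2]:3d}/{hsv[r,k,1]:3d}" for k in range(c0,c1)))
E
```

```text
scene
215  18/ 99  17/ 30  19/ 27  22/ 35  17/ 30  17/ 15  15/ 16  17/ 30   8/ 96   3/170   0/255  44/ 41 140/ 42 176/ 36 171/ 30 160/ 54  93/162 127/151 140/142 154/137 163/135 158/136 154/134 156/132 151/133 146/136 144/135 136/135
216  17/ 27  16/ 80  15/ 85  19/ 13  18/ 28  14/ 32  13/ 60  10/ 93  13/ 60  12/ 51  12/ 64   5/153   0/  0  98/ 47 183/ 42 174/ 37 178/  6 136/ 84 150/148 158/145 150/138 145/137 147/134 152/134 144/138 148/131 147/132 150/134
217  20/ 38  16/ 15  19/ 27  20/ 26  17/ 30  11/ 99   2/221  59/199   6/184   5/188   9/ 91  14/ 48   8/ 57   3/ 85   0/  0 145/ 44 180/ 41 172/ 37 176/  4 117/ 89 132/155 117/148 136/143 148/133 145/134 144/136 142/135 151/132
218  19/ 94  21/ 61  15/ 51  15/ 54   7/156   1/238 100/255 189/255 149/255  54/198   8/170   5/180   9/112   7/ 57   6/ 85   0/  0  43/ 42 142/ 43 178/ 39 173/ 32 160/ 49 155/110 154/146 150/139 143/139 132/139 134/135 144/136
219  19/ 40  14/ 36  11/ 96   4/227   0/255 146/255 176/255 170/255 172/255 181/255 148/255  55/204   0/255   3/191   4/170   3/204   0/255   0/  0  40/ 26 143/ 41 179/ 37 174/ 32 16
[... 9461 characters left out ...]
 187/172 183/170 186/171 187/170 189/171 190/173 191/172 191/172 191/172 191/172 190/172 189/171 189/173 191/172
201 189/173 190/172 190/172 190/173 190/172 189/171 189/171 190/172 191/172 191/172 191/172 189/173 189/173 190/172 191/172 191/172 191/172 191/172 191/172 191/172 190/172 190/172 190/172 192/173
202 185/172 186/173 187/172 190/173 190/172 190/173 191/172 191/172 192/173 192/173 191/172 190/173 190/172 190/173 191/172 191/172 191/172 192/173 192/173 191/172 191/172 191/172 191/171 192/173
203 160/172 161/171 165/172 177/171 180/173 181/172 181/173 182/172 182/174 181/173 181/173 181/172 182/172 183/173 184/173 187/172 188/172 189/173 189/173 189/171 192/173 193/172 192/173 192/173
```

```bash
python3 - <<'E'
from lock import *
x,res=tri({"scene":(276.4,223.6),"top":(261.05,192.8)}); print(x,res)
L=x; th=np.linspace(0,2*np.pi,90); C=L+.0175*(np.cos(th)[:,None]*u+np.sin(th)[:,None]*yv)
M=L+np.array([[-.0095],[.0095],[.0135]])*u
out=[]
for c,(r0,c0) in (("scene",(210,256)),("top",(176,244))):
    q=proj(c,C); print(c,"ext",q.min(0),q.max(0),"slot ends,mark",proj(c,M).ravel())
    im=cv2.imread(f"pics/{c}0.png")[r0:r0+36,c0:c0+36]; im=cv2.resize(im,None,fx=11,fy=11,interpolation=cv2.INTER_CUBIC)
    S=L+np.array([[a*.0095,b*.0043] for a,b in((1,1),(1,-1),(-1,-1),(-1,1))])@np.stack([u,yv])
    for Q,col in((C,(255,0,0)),(S,(0,0,255))):
        q=((proj(c,Q)-[c0,r0]+.5)*11).astype(np.int32); cv2.polylines(im,[q],True,col,1)
    out.append(im)
cv2.imwrite("pics/lock_ov2.png",np.hstack(out))
E
```

```text
[0.6481 0.1079 0.1312] {'scene': array([0.1671, 0.0112]), 'top': array([ 0.127 , -0.0646])}
scene ext [269.6138 219.5773] [283.5005 227.7284] slot ends,mark [278.5096 222.1856 274.6023 225.053  273.7683 225.665 ]
top ext [255.1184 186.9766] [267.2284 198.4282] slot ends,mark [260.9877 195.8285 261.3674 189.6236 261.448  188.3077]
```

View pics/lock_ov2.png

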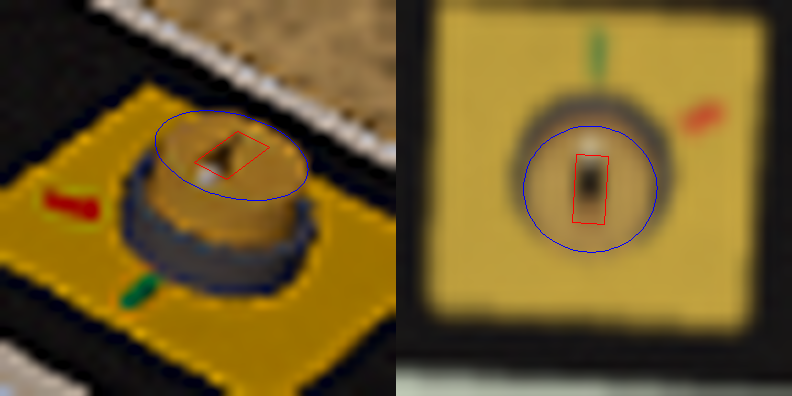

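Emit:
jog_arm --pt "0.3 0 0 0 0 0 0" --pt "0.3 0 0 0 0 0 0" --grip_force 30

```text
time_s: 1.67
tool_pos: [0.1695, -0.6275, 0.4048]
tool_rot: [180.0, -0.0, -74.9]
force: [0.3, -0.5, -0.7]
grip_width: 0.0803
```

Overlay fits in both pictures: the mouth is near (0.648, 0.108, 0.131). Next, move above the red key.

```bash
cat >> h.py <<'E'
def to(p,Rt=None,o=None):
    "tool-frame shift and rotvec (deg) from now to TCP p, rotation Rt; shift in the current tool axes"
    o=o or status.get_obs(); A=R.from_euler("xyz",o["tool_rot"],degrees=True)
    d=A.inv().apply(np.array(p)-o["tool_pos"]); r=(A.inv()*Rt).as_rotvec(degrees=True) if Rt is not None else None
    print("shift",d,"rot",r); return d,r
def down(yaw): return R.from_euler("xyz",[180,0,yaw],degrees=True)
E
python3 -c "
from h import *
to([.540,-.3085,.320],down(-75.75))"
```

```text
shift [-0.2113 -0.4409  0.0847] rot [ 0.0014 -0.0035  0.8693]
```

Emit:
jog_arm --pt "0.3 -0.0088 -0.0184 0.0035 0 0 0" --pt "0.3 -0.0176 -0.0367 0.0071 0 0 0" --pt "0.3 -0.0176 -0.0367 0.0071 0 0 0" --pt "0.3 -0.0176 -0.0367 0.0071 0 0 0" --pt "0.3 -0.0176 -0.0367 0.0071 0 0 0" --pt "0.3 -0.0176 -0.0367 0.0071 0 0 0" --pt "0.3 -0.0176 -0.0367 0.0071 0 0 0" --pt "0.3 -0.0176 -0.0367 0.0071 0 0 0" --pt "0.3 -0.0176 -0.0367 0.0071 0 0 0" --pt "0.3 -0.0176 -0.0367 0.0071 0 0 0" --pt "0.3 -0.0176 -0.0367 0.0071 0 0 0" --pt "0.3 -0.0176 -0.0367 0.0071 0 0 0"

```text
time_s: 2.67
tool_pos: [0.5254, -0.3206, 0.3232]
tool_rot: [-180.0, -0.0, -74.9]
force: [0.4, -0.6, 0.0]
grip_width: 0.061
```

Emit:
jog_arm --pt "0.4 -0.0088 -0.0184 0.0035 0 0 0.87" --pt "0.4 0 0 0 0 0 0" --pt "0.4 0 0 0 0 0 0"

```text
time_s: 2.92
tool_pos: [0.5407, -0.3072, 0.3193]
tool_rot: [180.0, 0.0, -75.5]
force: [-0.4, -0.4, -1.2]
grip_width: 0.0539
```

```bash
python3 - <<'E'
from h import *
p,d=cams.read_camera("scene"); q,_=cams.read_camera("top")
cv2.imwrite("pics/a.png",np.hstack([cv2.resize(p[60:200,100:290],None,fx=2,fy=2),cv2.resize(q[180:320,330:520],None,fx=2,fy=2)])[:,:,::-1])
o=status.get_obs(); print(o["tool_pos"],o["tool_rot"],o["qpos"],o["grip_width"])
to([.540,-.3085,.230],down(-75.75))
E
```

```text
[ 0.5389 -0.3101  0.3197] [179.9416  -0.0518 -75.839 ] [ 43.328   19.1725 -19.4197  92.9948   6.7994  68.9985 -53.3764] 0.0524251745171003
shift [-0.0013 -0.0016  0.0897] rot [ 0.0584 -0.0517 -0.089 ]
```

View pics/a.png

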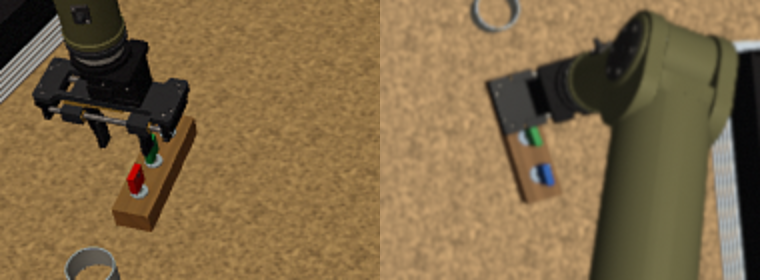

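Emit:
jog_arm --pt "0.4 0 0 0.015 0 0 0" --pt "0.4 0 0 0.02 0 0 0" --pt "0.4 0 0 0.02 0 0 0" --pt "0.4 0 0 0.02 0 0 0" --pt "0.4 0 0 0.01 0 0 0" --pt "0.4 0 0 0.005 0 0 0" --pt "0.4 0 0 0 0 0 0" --pt "0.4 0 0 0 0 0 0"

```text
time_s: 3.68
tool_pos: [0.5396, -0.3096, 0.2306]
tool_rot: [-180.0, -0.1, -75.8]
force: [0.3, 0.9, -1.0]
grip_width: 0.0517
```

```bash
python3 - <<'E'
from h import *
from lock import tri
p,d=cams.read_camera("scene")
cv2.imwrite("pics/b.png",cv2.resize(p[100:190,130:230],None,fx=5,fy=5,interpolation=2)[:,:,::-1])
o=status.get_obs(); print(o["tool_pos"],o["tool_rot"],o["force"])
g=o["tool_pos"]+R.from_euler("xyz",o["tool_rot"],degrees=True).apply([0,0,.164]); print(g,proj("scene",g))
hsv=cv2.cvtColor(p,cv2.COLOR_RGB2HSV); m=(hsv[...,1]>150)&((hsv[...,0]<6)|(hsv[...,0]>174)); m[:100]=0;m[190:]=0;m[:,:130]=0;m[:,230:]=0
print(np.argwhere(m).mean(0)[::-1],m.sum())
E
```

```text
[ 0.54   -0.3094  0.231 ] [-179.9205   -0.0984  -75.7923] [ 0.2491  0.3629 -0.2018]
[ 0.5402 -0.3096  0.067 ] [[167.3489 148.9613]]
[166.8519 147.    ] 81
```

View pics/b.png

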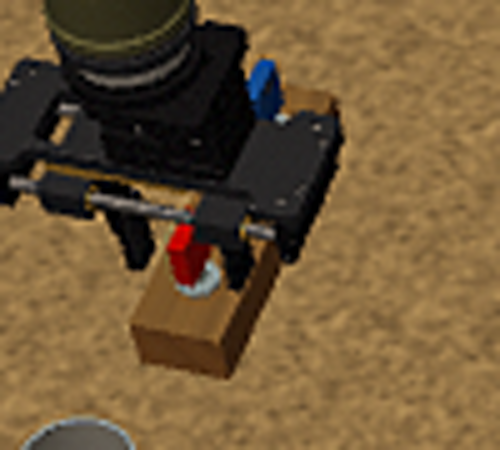

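Emit:
jog_arm --pt "1 0 0 0 0 0 0" --pt "1 0 0 0 0 0 0" --pt "1 0 0 0 0 0 0" --pt "1 0 0 0 0 0 0" --pt "1 0 0 0 0 0 0" --pt "1 0 0 0 0 0 0" --pt "1 0 0 0 0 0 0" --pt "1 0 0 0 0 0 0" --grip_force 45

```text
time_s: 4.4
tool_pos: [0.5397, -0.3087, 0.2296]
tool_rot: [180.0, 0.0, -75.8]
force: [-1.0, 0.6, 0.9]
grip_width: 0.0116
```

```bash
python3 -c "
from h import *
o=status.get_obs(); print(o)"
```

```text
{'time_s': 4.4, 'qpos': array([ 42.5956,  24.1546, -18.804 ,  97.5873,   8.7888,  59.7104,
       -54.8767]), 'joint_velocities': array([ 0.0101,  0.0504, -0.0397, -0.0142, -0.0023,  0.0567, -0.0648]), 'effort': array([ -0.0017, -48.9584,  -3.7991, -27.259 ,  -0.0495,  -0.074 ,
        -0.0006]), 'tool_pos': array([ 0.5397, -0.3087,  0.2296]), 'tool_rot': array([179.995 ,   0.0014, -75.7532]), 'force': array([-0.9914,  0.5855,  0.9034]), 'wrist_torque': array([-0.0047,  0.0252,  0.0097]), 'grip_width': 0.01155523072034129}
```

Emit:
jog_arm --pt "1 0 0 -0.01 0 0 0" --pt "1 0 0 -0.015 0 0 0" --pt "1 0 0 -0.02 0 0 0" --pt "1 0 0 -0.025 0 0 0" --pt "1 0 0 -0.015 0 0 0" --pt "1 -0.0167 -0.0038 -0.002 0 0 0" --pt "1 -0.03 -0.0068 -0.004 0 0 0" --pt "1 -0.04 -0.0091 -0.005 0 0 0" --pt "1 -0.04 -0.0091 -0.005 0 0 0" --pt "1 -0.04 -0.0091 -0.005 0 0 0" --pt "1 -0.04 -0.0091 -0.005 0 0 0" --pt "1 -0.04 -0.0091 -0.005 0 0 0"

```text
time_s: 5.4
tool_pos: [0.5321, -0.0526, 0.3453]
tool_rot: [179.9, 0.0, -75.7]
force: [1.4, 0.0, -0.3]
grip_width: 0.0115
```

Emit:
jog_arm --pt "1 -0.04 -0.0091 -0.005 0 0 0" --pt "1 -0.04 -0.0091 -0.004 0 0 0" --pt "1 -0.04 -0.0091 0 0 0 0" --pt "1 -0.03 -0.0068 0 0 0 0" --pt "1 -0.02 -0.0045 0 0 0 -3" --pt "1 0 0 0 0 0 -6" --pt "1 0 0 0 0 0 -7" --pt "1 0 0 0 0 0 -7" --pt "1 0 0 0 0 0 -7" --pt "1 0 0 0 0 0 -7" --pt "1 0 0 0 0 0 -7" --pt "1 0 0 0 0 0 -7"

```text
time_s: 6.4
tool_pos: [0.5284, 0.1181, 0.3539]
tool_rot: [179.9, 0.1, -24.3]
force: [-0.2, -0.4, -0.5]
grip_width: 0.012
```

Emit:
jog_arm --pt "1 0 0 0 0 0 -7" --pt "1 0 0 0 0 0 -7" --pt "1 0 0 0 0 0 -7" --pt "1 0 0 0 0 0 -7" --pt "1 0 0 0 0 0 -7" --pt "1 0 0 0 0 0 -7" --pt "1 0 0 0 0 0 -7" --pt "1 0 0 0 0 0 -7" --pt "1 0 0 0 0 0 -7" --pt "1 0 0 0 0 0 -7" --pt "1 0 0 0 0 0 -7" --pt "1 0 0 0 0 0 -7"

```text
time_s: 7.4
tool_pos: [0.5285, 0.1181, 0.3539]
tool_rot: [-180.0, 0.1, 59.7]
force: [-0.5, -0.2, -0.4]
grip_width: 0.0117
```

Emit:
jog_arm --pt "1 0 0 0 0 0 -7" --pt "1 0 0 0 0 0 -7" --pt "1 0 0 0 -7 0 0" --pt "1 0 0 0 -7 0 0" --pt "1 0 0 0 -7 0 0" --pt "1 0 0 0 -7 0 0" --pt "1 0 0 0 0 0 0" --pt "1 0 0 0 0 0 0" --pt "1 0 0 0 0 0 0" --pt "1 0 0 0 0 0 0"

```text
time_s: 8.23
tool_pos: [0.5294, 0.118, 0.3546]
tool_rot: [152.1, -0.0, 73.2]
force: [0.5, -0.5, -0.9]
grip_width: 0.012
```

```bash
cat >> h.py <<'E'
def lockR():
    u,y,n=R.from_euler("zy",[-5.05,-28],degrees=True).as_matrix().T
    return R.from_matrix(np.stack([y,u,-n],1)),n
E
python3 - <<'E'
from h import *
Rl,n=lockR(); L=np.array([.6481,.1079,.1312])
o=status.get_obs(); print(o["time_s"],o["tool_pos"],o["tool_rot"],o["qpos"],o["force"],o["grip_width"]); to(L+n*(.1936+.06),Rl,o)
E
```

```text
8.2333 [0.5294 0.118  0.3546] [152.1472  -0.0149  73.2046] [ 31.2228   1.2825 -52.1177 111.8694  24.2346  47.1618  39.0566] [ 0.5023 -0.5415 -0.8799] 0.012018965137467792
shift [-0.0098  0.0026  0.0008] rot [ 0.2018  7.8391 -9.8044]
```

Emit:
jog_arm --pt "1 -0.0098 0.0026 0.0008 0.1 3.92 -4.9" --pt "1 0 0 0 0.1 3.92 -4.9" --pt "1 0 0 0 0 0 0" --pt "1 0 0 0 0 0 0" --pt "1 0 0 0 0 0 0" --pt "1 0 0 0 0 0 0"

```text
time_s: 8.73
tool_pos: [0.5286, 0.1105, 0.3548]
tool_rot: [152.2, -2.1, 84.1]
force: [0.2, 0.2, -0.2]
grip_width: 0.0114
```

```bash
python3 - <<'E'
from h import *
Rl,n=lockR(); L=np.array([.6481,.1079,.1312])
out=[]
o=status.get_obs(); A=R.from_euler("xyz",o["tool_rot"],degrees=True).as_matrix()
K=o["tool_pos"]+A@[0,0,.1936]; tx,ty,tz=A.T  # key origin, key x ~ ty, key z ~ -tz
box=lambda x,y,z0,z1:[K+a*x*ty+b*y*tx-c*tz for c in(z0,z1) for a,b in((1,1),(1,-1),(-1,-1),(-1,1))]
parts=[(box(.016,.006,.013,.048),(255,255,0)),(box(.008,.003,-.019,0),(255,0,255))]
for c,(r0,c0) in (("scene",(165,225)),("top",(130,210))):
    im=cams.read_camera(c)[0]; cv2.imwrite(f"pics/{c}_pre.png",im[:,:,::-1])
    im=cv2.resize(im[r0:r0+85,c0:c0+80,::-1],None,fx=5,fy=5,interpolation=2)
    for P,col in parts:
        q=((proj(c,np.array(P))-[c0,r0]+.5)*5).astype(np.int32)
        cv2.polylines(im,[q[:4]],True,col,1);cv2.polylines(im,[q[4:]],True,col,1)
    out.append(im)
cv2.imwrite("pics/pre_ov.png",np.hstack(out))
print(o["time_s"],o["tool_pos"],o["tool_rot"]); to(L+n*(.1936+.06),Rl,o)
E
```

```text
8.7333 [0.5286 0.1105 0.3548] [152.1719  -2.0832  84.0984]
shift [-0.0026  0.0008 -0.0001] rot [-0.0237  0.9248 -1.1388]
```

View pics/pre_ov.png

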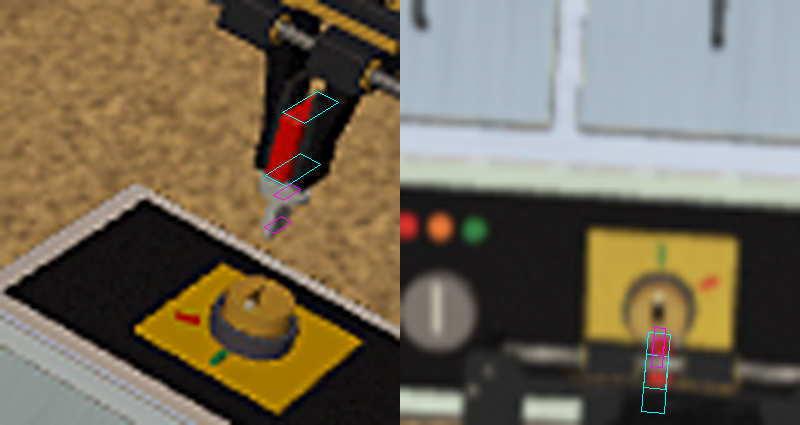

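Emit:
jog_arm --pt "1 -0.0026 0.0008 0 0 0.92 -1.14" --pt "1 0 0 0 0 0 0" --pt "1 0 0 0 0 0 0"

```text
time_s: 9.08
tool_pos: [0.5289, 0.1074, 0.355]
tool_rot: [152.1, -2.3, 85.5]
force: [0.3, -0.5, -0.8]
grip_width: 0.0117
```

```bash
cat > ov.py <<'E'
from h import *
import sys
Rl,n=lockR(); L=np.array([.6481,.1079,.1312])
o=status.get_obs(); A=R.from_euler("xyz",o["tool_rot"],degrees=True).as_matrix()
K=o["tool_pos"]+A@[0,0,.1936]; tx,ty,tz=A.T
box=lambda x,y,z0,z1:np.array([K+a*x*ty+b*y*tx-c*tz for c in(z0,z1) for a,b in((1,1),(1,-1),(-1,-1),(-1,1))])
th=np.linspace(0,2*np.pi,60); circ=lambda z:K-z*tz+.013*(np.cos(th)[:,None]*tx+np.sin(th)[:,None]*ty)
out=[]
for c,w,h in (("scene",34,46),("top",30,46)):
    im=cams.read_camera(c)[0]; k=proj(c,K+.008*-tz)[0]; c0,r0=int(k[0]-w/2),int(k[1]-h/2)
    im=cv2.resize(im[r0:r0+h,c0:c0+w,::-1],None,fx=12,fy=12,interpolation=2)
    T=lambda P:((proj(c,P)-[c0,r0]+.5)*12).astype(np.int32)
    for P,col in ((box(.016,.006,.013,.048),(255,255,0)),(box(.0065,.002,-.024,-.019),(255,0,255)),(box(.008,.003,-.019,0),(255,0,255))):
        q=T(P); cv2.polylines(im,[q[:4]],True,col,1);cv2.polylines(im,[q[4:]],True,col,1)
    cv2.polylines(im,[T(circ(0))],True,(0,255,0),1);cv2.polylines(im,[T(circ(.004))],True,(0,255,0),1)
    out.append(im)
cv2.imwrite(sys.argv[1],np.hstack(out))
print(o["time_s"],o["tool_pos"],o["tool_rot"],o["force"]); to(L+n*(.1936+.06),Rl,o)
E
python3 ov.py pics/pre2.png
```

```text
9.0833 [0.5289 0.1074 0.355 ] [152.092   -2.3394  85.5315] [ 0.3356 -0.4678 -0.8361]
shift [ 0.0005  0.0001 -0.    ] rot [0.0005 0.0289 0.0074]
```

View pics/pre2.png

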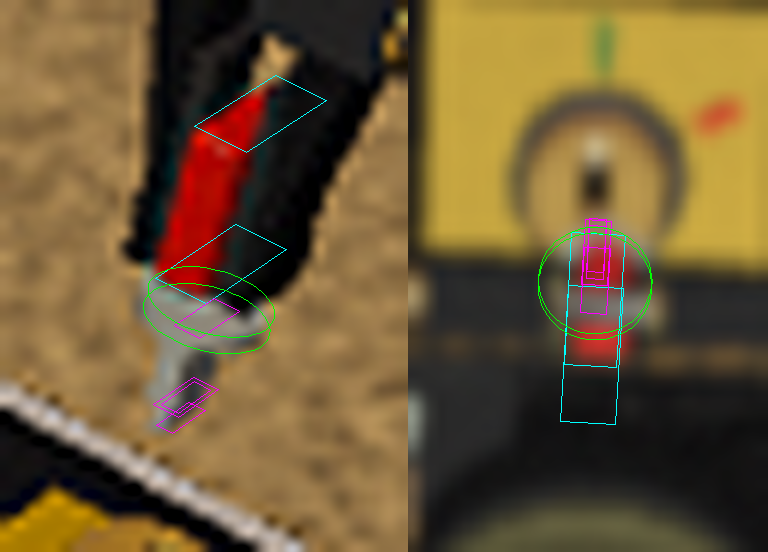

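```bash
sed -i 's/from_euler("zy"/from_euler("ZY"/' h.py lock.py; python3 - <<'E'
from h import *
o=status.get_obs(); A=R.from_euler("xyz",o["tool_rot"],degrees=True).as_matrix(); tx,ty,tz=A.T
K=o["tool_pos"]+A@[0,0,.1936]
for c in ("scene","top"):
    im=cams.read_camera(c)[0].astype(int); k=proj(c,K-.03*tz)[0]; print(c,"handle pred",k,"origin pred",proj(c,K)[0])
    for nme in ("key_red","key_handle"): print(nme,[(np.round(l["position"][::-1],1),round(l["conf"],2)) for l in landmark_of(c,nme)[:2]])
    a=im[...,0]-im[...,1:].max(-1)   # redness
    r0,c0=int(k[1])-10,int(k[0])-8
    if c=="top":
        for r in range(r0,r0+22): print(r,a[r,c0:c0+18], )
        print(c0)
        for s in(-1,1):
            for z in(.013,.048): print("slab edge",s,z,[proj(c,K-z*tz+s*.006*tx+q*.016*ty)[0] for q in(-1,1)])
E
```

```text
scene handle pred [284.6142 192.4697] origin pred [281.827  203.0661]
key_red [(array([277.1, 202.6]), 0.54)]
key_handle [(array([285. , 188.6]), 0.69)]
top handle pred [260.8666 203.7079] origin pred [261.0234 199.8725]
key_red [(array([262.2, 202.5]), 0.37)]
key_handle [(array([262.4, 205. ]), 0.35)]
193 [32 31 21 18 29 33 34 31 23 16 21 30 34 33 31 20 14 27]
194 [31 31 24 19 29 33 33 32 30 28 26 30 32 34 30 18 16 29]
195 [33 31 28 22 29 33 33 32 33 29 23 25 29 32 30 17 21 30]
196 [31 31 29 27 27 31 29 24 33 44 41 31 24 27 25 21 28 32]
197 [23 22 24 22 21 22 16  9 40 81 86 65 32 17 18 25 30 31]
198 [ 10  10  13  13  11  11   6   6  59 115 127 106  46   9   9  19  23  23]
199 [  0   0   2   2   3   2   3  20  87 128 136 122  60   8   3   9  10  10]
200 [ -1   0   1  -1  -1   2   7  25  78 102 107  98  52  11   6   4   1  -1]
201 [ 0  0  0  0  0  4  9 11 31 42 42 36 17  9 14  9  1 -1]
202 [ 1  0  0 -1  0  6 14  7  8  7  6  6  4  7 16  9  1  0]
203 [ 0 -1  0 -1  0  7 13 14 32 32 27 21  7  6 13  8  0  0]
204 [  2   3   3   2   2   5  10  41 103 117 114  96  39   7   9   5  -1  -1]
205 
[... 227 characters left out ...]
0 0 0 0 1 1 2 1 2 5 6 6 3]
209 [ 0  0  0  1  1  0  0  0  0  0  0  0 -1  0  0 -1  1  0]
210 [-1  0  0  1  2  0  0  1 -1  0  0  1  0  0  0  1  1  1]
211 [ 1  0  1  1  0  0  0 -1  1  0  0  1  2  1  0  0  1  1]
212 [ 1  0  0  0  0  0  1 -1 -1  1  0 -1  0  1  0  0  0  0]
213 [ 0  0  0 -1  0  1  1  1 -1  0  0  1  0  1  1  1  0  1]
214 [ 0  0  0  1 -1  1  1 -1  0  0  0 -1  0  1  0  0 -1 -1]
252
slab edge -1 0.013 [array([262.8153, 207.1169]), array([263.5084, 196.1041])]
slab edge -1 0.048 [array([262.6862, 211.8627]), array([263.3998, 200.5562])]
slab edge 1 0.013 [array([258.4304, 206.8609]), array([259.0764, 195.8391])]
slab edge 1 0.048 [array([258.1647, 211.6014]), array([258.8281, 200.2855])]
```

```bash
python3 - <<'E'
from lock import *
for t,s in (((260.25,192.8),(276.4,223.6)),((260.25,192.2),(276.6,223.4)),((260.25,192.8),(276.4,223.3))): print(tri({"scene":s,"top":t}))
# square-on-panel spec check: lock y=-60 etc. melter extents from top depth
L=np.array([.6481,.1079,.1312])
for c in("scene","top"):
    print(c,(proj(c,[L+.001*u,L+.001*yv,L+.001*n])-proj(c,L)))
E
```

```text
(array([0.6484, 0.1093, 0.1325]), {'scene': array([0.5852, 0.0374]), 'top': array([ 0.4443, -0.2272])})
(array([0.6494, 0.1097, 0.1353]), {'scene': array([0.3327, 0.0218]), 'top': array([ 0.2528, -0.1289])})
(array([0.6482, 0.1092, 0.1336]), {'scene': array([0.5951, 0.0381]), 'top': array([ 0.452 , -0.2311])})
scene [[-0.2021  0.1523]
 [ 0.3376  0.1895]
 [ 0.102  -0.326 ]]
top [[ 0.0164 -0.3267]
 [-0.3452 -0.0223]
 [-0.019   0.1124]]
```

```bash
cat > k.py <<'E'
from h import *
L=np.array([.6484,.1092,.1320])
Rl,n=lockR(); o=status.get_obs(); A=R.from_euler("xyz",o["tool_rot"],degrees=True)
e=Rl.inv().apply(o["tool_pos"]-(L+n*.1936)); r=(Rl.inv()*A).as_rotvec(degrees=True)
print("t",round(o["time_s"],2),"lock-frame off mm (jaw,u,in)",e*1000,"rot",r,"F lockframe",Rl.inv().apply(o["force"]),"T",Rl.inv().apply(o["wrist_torque"]),"grip",o["grip_width"])
E
python3 k.py; python3 -c "
from k import *
to(L+n*(.1936+.030),Rl)"
```

```text
t 9.48 lock-frame off mm (jaw,u,in) [-12.227   -0.2152 -59.1611] rot [0.0866 2.3704 0.5201] F lockframe [ 0.4108 -1.0167  0.7401] T [0.4785 0.0469 0.0343] grip 0.011491251731728208
t 9.48 lock-frame off mm (jaw,u,in) [-12.227   -0.2152 -59.1611] rot [0.0866 2.3704 0.5201] F lockframe [ 0.4108 -1.0167  0.7401] T [0.4785 0.0469 0.0343] grip 0.011491251731728208
shift [0.011  0.0002 0.0296] rot [-0.0866 -2.3704 -0.5201]
```

Emit:
jog_arm --pt "1 0.005 0 0.005 -0.09 -2.37 -0.52" --pt "1 0.006 0 0.01 0 0 0" --pt "1 0 0 0.01 0 0 0" --pt "1 0 0 0.005 0 0 0" --pt "1 0 0 0 0 0 0" --pt "1 0 0 0 0 0 0" --pt "1 0 0 0 0 0 0"

```text
time_s: 10.07
tool_pos: [0.544, 0.1172, 0.3292]
tool_rot: [152.0, -0.0, 84.9]
force: [0.5, -0.9, -0.9]
grip_width: 0.0112
```

```bash
python3 k.py; python3 ov.py pics/pre3.png
```

```text
t 10.07 lock-frame off mm (jaw,u,in) [ -1.2417   0.1209 -29.696 ] rot [-0.0351 -0.0032  0.0259] F lockframe [-0.9004  0.0434  1.0703] T [0.4505 0.0606 0.0277] grip 0.01122180665752777
10.0667 [0.544  0.1172 0.3292] [151.9649  -0.0093  84.9256] [ 0.4594 -0.9445 -0.9246]
shift [-0.0001 -0.0006 -0.0297] rot [ 0.0351  0.0032 -0.0259]
```

View pics/pre3.png

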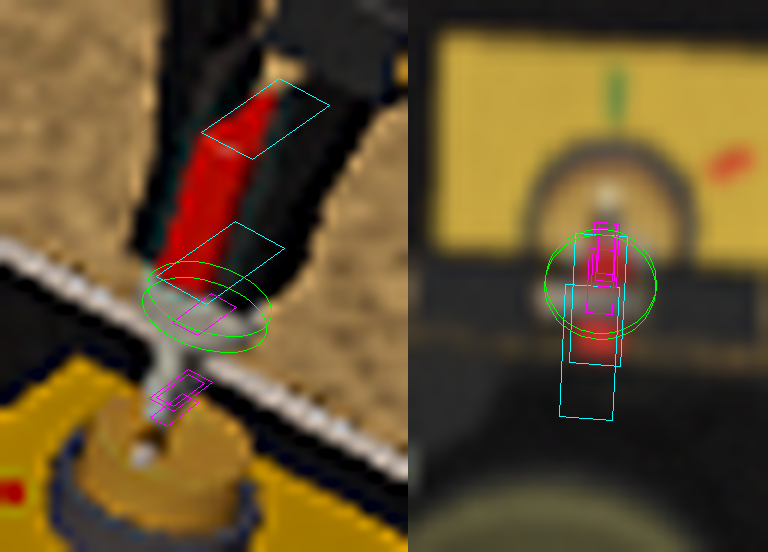

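Emit:
jog_arm --pt "1 0.0015 -0.0004 0 0 0 0" --pt "1 0 0 0.002 0 0 0" --pt "1 0 0 0.002 0 0 0" --pt "1 0 0 0.002 0 0 0" --pt "1 0 0 0.001 0 0 0" --pt "1 0 0 0.001 0 0 0" --pt "1 0 0 0.001 0 0 0" --pt "1 0 0 0.001 0 0 0" --pt "1 0 0 0 0 0 0" --pt "1 0 0 0 0 0 0"

```text
time_s: 11.0
tool_pos: [0.5484, 0.1184, 0.3197]
tool_rot: [152.0, -0.0, 85.0]
force: [0.4, 0.1, -1.4]
grip_width: 0.0115
```

```bash
python3 k.py
```

```text
t 11.0 lock-frame off mm (jaw,u,in) [  0.3725  -0.5872 -19.2842] rot [0.0037 0.0048 0.0015] F lockframe [ 0.158  -0.3233  1.4006] T [0.5101 0.0869 0.0803] grip 0.011501502381665883
```

Emit:
jog_arm --pt "1 0 0 0.001 0 0 0" --pt "1 0 0 0.001 0 0 0" --pt "1 0 0 0.001 0 0 0" --pt "1 0 0 0.001 0 0 0" --pt "1 0 0 0.001 0 0 0" --pt "1 0 0 0 0 0 0"

```text
time_s: 11.5
tool_pos: [0.5507, 0.1181, 0.3151]
tool_rot: [152.0, -0.0, 84.9]
force: [-0.9, 0.0, -1.5]
grip_width: 0.0114
```

```bash
python3 k.py
```

```text
t 11.5 lock-frame off mm (jaw,u,in) [  0.3117  -0.6357 -14.1216] rot [0.0139 0.0033 0.0054] F lockframe [-0.0493 -1.5326  0.879 ] T [ 0.4967  0.0493 -0.0077] grip 0.011384537006163757
```

Emit:
jog_arm --pt "1 0 0 0.0015 0 0 0" --pt "1 0 0 0.0015 0 0 0" --pt "1 0 0 0.0015 0 0 0" --pt "1 0 0 0.0015 0 0 0" --pt "1 0 0 0.0015 0 0 0" --pt "1 0 0 0.0015 0 0 0" --pt "1 0 0 0 0 0 0"

```text
time_s: 12.08
tool_pos: [0.555, 0.1177, 0.3071]
tool_rot: [152.0, -0.0, 84.9]
force: [-0.5, -0.4, -0.5]
grip_width: 0.0117
```

```bash
python3 k.py
```

```text
t 12.08 lock-frame off mm (jaw,u,in) [ 0.2689 -0.6689 -5.0138] rot [0.0221 0.0031 0.0083] F lockframe [-0.4043 -0.6126  0.2442] T [0.4538 0.0468 0.0634] grip 0.011735788452105178
```

Emit:
jog_arm --pt "1 0 0 0.001 0 0 0" --pt "1 0 0 0.001 0 0 0" --pt "1 0 0 0.001 0 0 0" --pt "1 0 0 0.001 0 0 0" --pt "1 0 0 0.0005 0 0 0" --pt "1 0 0 0.0005 0 0 0" --pt "1 0 0 0 0 0 0"

```text
time_s: 12.67
tool_pos: [0.5573, 0.1176, 0.3029]
tool_rot: [152.0, -0.0, 84.9]
force: [-0.2, 0.1, -1.4]
grip_width: 0.0117
```

```bash
python3 k.py
```

```text
t 12.67 lock-frame off mm (jaw,u,in) [ 0.3258 -0.5497 -0.2508] rot [-0.0004  0.0021  0.0058] F lockframe [ 0.0492 -0.8255  1.1317] T [0.4989 0.0927 0.0014] grip 0.011668661988822276
```

Still no contact; advance in small steps.

Emit:
jog_arm --pt "1 0 0 0.0005 0 0 0" --pt "1 0 0 0.0005 0 0 0" --pt "1 0 0 0.0005 0 0 0" --pt "1 0 0 0.0005 0 0 0" --pt "1 0 0 0 0 0 0"

```text
time_s: 13.08
tool_pos: [0.5577, 0.1181, 0.3026]
tool_rot: [152.0, 0.1, 84.9]
force: [-14.1, -0.9, 12.7]
grip_width: 0.0117
```

```bash
python3 k.py
```

```text
t 13.08 lock-frame off mm (jaw,u,in) [ 0.8748 -0.3746  0.2205] rot [ 0.007  -0.1326 -0.0418] F lockframe [ -2.0998  -6.4047 -17.744 ] T [ 1.6722 -0.4941  0.075 ] grip 0.011670119430124309
```

Emit:
jog_arm --pt "1 0 0 0 0 0 4" --pt "1 0 0 0 0 0 6" --pt "1 0 0 0 0 0 6" --pt "1 0 0 0 0 0 6" --pt "1 0 0 0 0 0 6" --pt "1 0 0 0 0 0 6" --pt "1 0 0 0 0 0 6" --pt "1 0 0 0 0 0 6" --pt "1 0 0 0 0 0 6" --pt "1 0 0 0 0 0 5" --pt "1 0 0 0 0 0 3" --pt "1 0 0 0 0 0 0"

```text
time_s: 14.08
tool_pos: [0.5571, 0.1177, 0.3022]
tool_rot: [165.0, -23.8, 28.0]
force: [-15.9, -3.9, 14.9]
grip_width: 0.0115
```

```bash
python3 k.py
```

```text
t 14.08 lock-frame off mm (jaw,u,in) [ 0.4647 -1.0886  0.2406] rot [-0.014  -0.2421 60.0846] F lockframe [ -5.3218  -6.6574 -20.4304] T [ 2.1528 -0.8636  0.0212] grip 0.01153843877829754
```

Emit:
jog_arm --pt "1 0 0 0 0 0 3" --pt "1 0 0 0 0 0 3" --pt "1 0 0 0 0 0 2" --pt "1 0 0 0 0 0 1" --pt "1 0 0 0 0 0 0" --pt "1 0 0 0 0 0 0"

```text
time_s: 14.58
tool_pos: [0.5575, 0.1181, 0.3024]
tool_rot: [169.1, -25.9, 18.5]
force: [-12.1, -2.0, 13.3]
grip_width: 0.0113
```

```bash
python3 k.py
```

```text
t 14.58 lock-frame off mm (jaw,u,in) [ 0.8879 -0.6411  0.2128] rot [-0.0527 -0.1147 68.9383] F lockframe [ -3.0622  -4.2895 -17.3203] T [ 1.845  -0.5479 -0.1334] grip 0.011274077742838545
```

Emit:
jog_arm --pt "1 0 0 0 0 0 2" --pt "1 0 0 0 0 0 1" --pt "1 0 0 0 0 0 0" --pt "1 0 0 0 0 0 0"

```text
time_s: 14.92
tool_pos: [0.5573, 0.1182, 0.3023]
tool_rot: [170.5, -26.4, 15.2]
force: [-14.5, -1.0, 12.6]
grip_width: 0.0117
```

```bash
python3 k.py
```

```text
t 14.92 lock-frame off mm (jaw,u,in) [ 0.9267 -0.8475  0.2237] rot [-0.0385 -0.1416 71.9256] F lockframe [ -2.2951  -6.7912 -17.8626] T [ 1.9479 -0.5521 -0.1629] grip 0.011694792336636405
```

Emit:
jog_arm --pt "1 0 0 0 0 0 2" --pt "1 0 0 0 0 0 1" --pt "1 0 0 0 0 0 0" --pt "1 0 0 0 0 0 0"

```text
time_s: 15.25
tool_pos: [0.5572, 0.1183, 0.3023]
tool_rot: [172.0, -26.9, 12.0]
force: [-15.4, -1.8, 13.7]
grip_width: 0.0121
```

```bash
python3 k.py; python3 - <<'E'
from h import *
out=[]
for c,(r0,c0) in (("scene",(180,245)),("top",(165,232))):
    im=cams.read_camera(c)[0]; out.append(cv2.resize(im[r0:r0+60,c0:c0+60,::-1],None,fx=6,fy=6,interpolation=2))
cv2.imwrite("pics/stop.png",np.hstack(out))
E
```

```text
t 15.25 lock-frame off mm (jaw,u,in) [ 1.0027 -0.9144  0.2144] rot [-0.0494 -0.146  74.862 ] F lockframe [ -3.1224  -7.0228 -19.223 ] T [ 1.9934 -0.5608 -0.3969] grip 0.012100161730148126
```

View pics/stop.png

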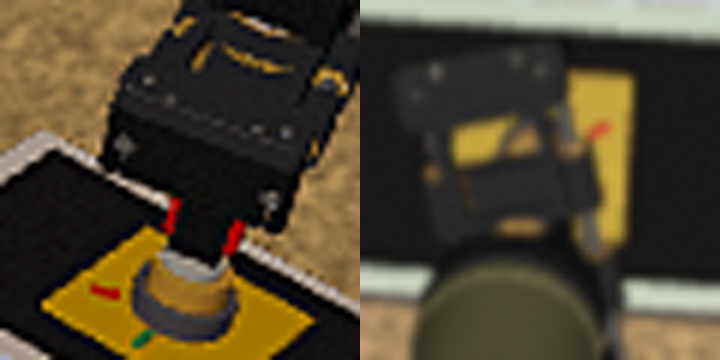

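Stop reached (torque rising to 0.4 N m, shoulder seated). Turn back home.

Emit:
jog_arm --pt "1 0 0 0 0 0 -4" --pt "1 0 0 0 0 0 -6" --pt "1 0 0 0 0 0 -7" --pt "1 0 0 0 0 0 -7" --pt "1 0 0 0 0 0 -7" --pt "1 0 0 0 0 0 -7" --pt "1 0 0 0 0 0 -7" --pt "1 0 0 0 0 0 -7" --pt "1 0 0 0 0 0 -7" --pt "1 0 0 0 0 0 -7" --pt "1 0 0 0 0 0 -6" --pt "1 0 0 0 0 0 -3"

```text
time_s: 16.35
tool_pos: [0.5577, 0.1186, 0.3026]
tool_rot: [152.0, 0.2, 85.2]
force: [-11.5, -0.4, 12.9]
grip_width: 0.0115
```

Emit:
jog_arm --pt "1 0 0 0 0 0 -4" --pt "1 0 0 0 0 0 -3" --pt "1 0 0 0 0 0 -2" --pt "1 0 0 0 0 0 0" --pt "1 0 0 0 0 0 0"

```text
time_s: 16.77
tool_pos: [0.5577, 0.1183, 0.3025]
tool_rot: [152.3, 4.3, 92.9]
force: [-13.8, -0.8, 13.2]
grip_width: 0.0115
```

```bash
python3 k.py
```

```text
t 16.77 lock-frame off mm (jaw,u,in) [ 1.081  -0.4671  0.2282] rot [ 0.015  -0.096  -9.0343] F lockframe [ -2.0203  -5.9019 -18.0321] T [ 1.8094 -0.3394  0.1278] grip 0.011539453906813685
```

Emit:
jog_arm --pt "1 0 0 0 0 0 -3" --pt "1 0 0 0 0 0 -2.5" --pt "1 0 0 0 0 0 0" --pt "1 0 0 0 0 0 0"

```text
time_s: 17.1
tool_pos: [0.5576, 0.1185, 0.3025]
tool_rot: [152.8, 6.8, 97.8]
force: [-13.8, -0.4, 13.5]
grip_width: 0.0118
```

```bash
python3 k.py
```

```text
t 17.1 lock-frame off mm (jaw,u,in) [ 1.251  -0.5291  0.2141] rot [  0.0272  -0.0697 -14.4893] F lockframe [ -1.6147  -5.7718 -18.373 ] T [ 1.7787 -0.2929  0.3254] grip 0.011763749894011915
```

Emit:
jog_arm --pt "1 0 0 0 0 0 6" --pt "1 0 0 0 0 0 6" --pt "1 0 0 0 0 0 2" --pt "1 0 0 0 0 0 0"

```text
time_s: 17.43
tool_pos: [0.5576, 0.1184, 0.3025]
tool_rot: [152.0, 0.3, 85.3]
force: [-13.6, -1.0, 13.3]
grip_width: 0.0119
```

Emit:
jog_arm --pt "1 0 0 -0.002 0 0 0" --pt "1 0 0 -0.005 0 0 0" --pt "1 0 0 -0.005 0 0 0" --pt "1 0 0 -0.005 0 0 0" --pt "1 0 0 -0.005 0 0 0" --pt "1 0 0 -0.005 0 0 0" --pt "1 0 0 -0.01 0 0 0" --pt "1 0 0 -0.02 0 0 0" --pt "1 0 0 -0.02 0 0 0" --pt "1 0 0 0 0 0 0" --pt "1 0 0 0 0 0 0"

```text
time_s: 18.35
tool_pos: [0.5223, 0.1208, 0.3708]
tool_rot: [151.8, 0.3, 85.4]
force: [0.6, -0.1, -0.2]
grip_width: 0.0114
```

```bash
python3 k.py; python3 - <<'E'
from h import *
out=[]
for c,(r0,c0) in (("scene",(165,235)),("top",(165,225))):
    im=cams.read_camera(c)[0]; out.append(cv2.resize(im[r0:r0+80,c0:c0+66,::-1],None,fx=6,fy=6,interpolation=2))
cv2.imwrite("pics/out.png",np.hstack(out))
E
```

```text
t 18.35 lock-frame off mm (jaw,u,in) [  0.4301   0.3032 -76.6977] rot [-0.2129 -0.0753 -0.5017] F lockframe [-0.0848  0.4085  0.475 ] T [0.5266 0.0877 0.0303] grip 0.01137403553918009
```

View pics/out.png

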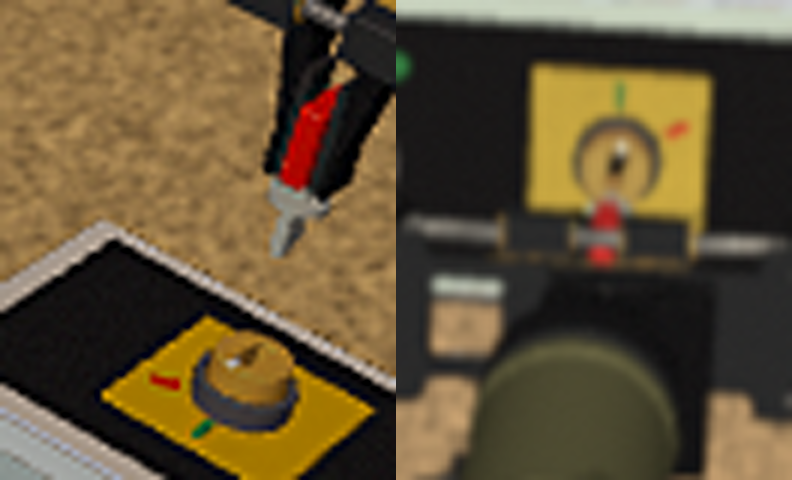

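The mark now sits about 13° clockwise of the green tick. The loaded shoulder dragged the barrel when I unwound the twist before pulling out. I'll put the key back in at that angle, repeat the full turn and return, and pull out without unwinding under load.

Emit:
jog_arm --pt "1 -0.0001 -0.0009 0.015 0.2 0 7" --pt "1 0 0 0.02 0 0 6.5" --pt "1 0 0 0.012 0 0 0" --pt "1 0 0 0 0 0 0" --pt "1 0 0 0 0 0 0" --pt "1 0 0 0 0 0 0"

```text
time_s: 18.95
tool_pos: [0.5432, 0.119, 0.3272]
tool_rot: [152.8, -6.1, 73.5]
force: [0.2, 0.6, -0.7]
grip_width: 0.0117
```

```bash
python3 k.py
```

```text
t 18.95 lock-frame off mm (jaw,u,in) [  0.4808  -1.5998 -28.3344] rot [ 0.2334  0.0286 12.9743] F lockframe [ 0.5773 -0.1892  0.7452] T [ 0.471   0.0201 -0.0106] grip 0.011650048925690507
```

Emit:
jog_arm --pt "1 0.0001 0.0009 0 -0.23 0 0" --pt "1 0 0 0.002 0 0 0" --pt "1 0 0 0.002 0 0 0" --pt "1 0 0 0.0015 0 0 0" --pt "1 0 0 0.0015 0 0 0" --pt "1 0 0 0.0015 0 0 0" --pt "1 0 0 0.0015 0 0 0" --pt "1 0 0 0.0015 0 0 0" --pt "1 0 0 0.0015 0 0 0" --pt "1 0 0 0 0 0 0"

```text
time_s: 19.78
tool_pos: [0.5501, 0.118, 0.3158]
tool_rot: [152.6, -6.0, 73.4]
force: [0.2, -0.6, -0.1]
grip_width: 0.0117
```

```bash
python3 k.py
```

```text
t 19.78 lock-frame off mm (jaw,u,in) [  0.0793  -0.8282 -14.9908] rot [ 0.0011 -0.0359 13.0057] F lockframe [-0.6035  0.1924  0.256 ] T [0.3958 0.1115 0.0036] grip 0.011695566524215415
```

Free so far, past the blade step. Push on to the shoulder.

Emit:
jog_arm --pt "1 0 0 0.002 0 0 0" --pt "1 0 0 0.002 0 0 0" --pt "1 0 0 0.002 0 0 0" --pt "1 0 0 0.002 0 0 0" --pt "1 0 0 0.002 0 0 0" --pt "1 0 0 0.002 0 0 0" --pt "1 0 0 0.001 0 0 0" --pt "1 0 0 0.001 0 0 0" --pt "1 0 0 0.001 0 0 0" --pt "1 0 0 0.0005 0 0 0" --pt "1 0 0 0 0 0 0"

```text
time_s: 20.7
tool_pos: [0.5573, 0.1175, 0.3026]
tool_rot: [152.6, -6.0, 73.4]
force: [-3.1, 0.0, 0.8]
grip_width: 0.0114
```

```bash
python3 k.py
```

```text
t 20.7 lock-frame off mm (jaw,u,in) [ 0.2676 -0.7439  0.0443] rot [-0.0165 -0.0547 12.9919] F lockframe [-0.2356 -2.3285 -2.1521] T [0.8899 0.0293 0.0496] grip 0.011361195256306234
```

Emit:
jog_arm --pt "1 0 0 0.0004 0 0 4" --pt "1 0 0 0 0 0 7" --pt "1 0 0 0 0 0 7" --pt "1 0 0 0 0 0 7" --pt "1 0 0 0 0 0 7" --pt "1 0 0 0 0 0 7" --pt "1 0 0 0 0 0 7" --pt "1 0 0 0 0 0 5" --pt "1 0 0 0 0 0 4" --pt "1 0 0 0 0 0 3" --pt "1 0 0 0 0 0 3" --pt "1 0 0 0 0 0 0"

```text
time_s: 21.7
tool_pos: [0.557, 0.1179, 0.3024]
tool_rot: [171.6, -26.8, 12.9]
force: [-7.5, 0.7, 3.8]
grip_width: 0.0114
```

Emit:
jog_arm --pt "1 0 0 0 0 0 1" --pt "1 0 0 0 0 0 0" --pt "1 0 0 0 0 0 0"

```text
time_s: 21.95
tool_pos: [0.557, 0.1179, 0.3023]
tool_rot: [172.0, -26.9, 11.9]
force: [-7.0, 0.6, 5.0]
grip_width: 0.0116
```

```bash
python3 k.py
```

```text
t 21.95 lock-frame off mm (jaw,u,in) [ 0.6289 -1.0739  0.1028] rot [-0.0476 -0.0713 74.8925] F lockframe [-0.0153 -3.8627 -7.7088] T [ 1.4353 -0.0447 -0.3818] grip 0.011640033272097727
```

Emit:
jog_arm --pt "1 0 0 0 0 0 -5" --pt "1 0 0 0 0 0 -7" --pt "1 0 0 0 0 0 -7" --pt "1 0 0 0 0 0 -7" --pt "1 0 0 0 0 0 -7" --pt "1 0 0 0 0 0 -7" --pt "1 0 0 0 0 0 -7" --pt "1 0 0 0 0 0 -7" --pt "1 0 0 0 0 0 -7" --pt "1 0 0 0 0 0 -7" --pt "1 0 0 0 0 0 -6" --pt "1 0 0 0 0 0 -3"

```text
time_s: 22.95
tool_pos: [0.5573, 0.1181, 0.3026]
tool_rot: [152.0, 1.1, 87.0]
force: [-5.7, 1.3, 4.4]
grip_width: 0.0115
```

Emit:
jog_arm --pt "1 0 0 0 0 0 -4" --pt "1 0 0 0 0 0 -3" --pt "1 0 0 0 0 0 -3" --pt "1 0 0 0 0 0 -2" --pt "1 0 0 0 0 0 0" --pt "1 0 0 0 0 0 0"

```text
time_s: 23.45
tool_pos: [0.5573, 0.1182, 0.3025]
tool_rot: [152.7, 6.5, 97.3]
force: [-6.7, 1.1, 4.0]
grip_width: 0.0117
```

```bash
python3 k.py
```

```text
t 23.45 lock-frame off mm (jaw,u,in) [ 0.9074 -0.764   0.075 ] rot [ -0.0255   0.0015 -13.9811] F lockframe [ 0.463  -4.1358 -6.7061] T [1.2427 0.3218 0.2913] grip 0.011725524385388134
```

Emit:
jog_arm --pt "1 0 0 -0.0005 0 0 0" --pt "1 0 0 -0.0005 0 0 0" --pt "1 0 0 0 0 0 0" --pt "1 0 0 0 0 0 3" --pt "1 0 0 0 0 0 2.5" --pt "1 0 0 0 0 0 0"

```text
time_s: 23.95
tool_pos: [0.557, 0.1178, 0.303]
tool_rot: [152.2, 4.0, 92.4]
force: [-0.1, 2.8, -3.3]
grip_width: 0.0115
```

```bash
python3 k.py
```

```text
t 23.95 lock-frame off mm (jaw,u,in) [ 0.5222 -0.7903 -0.4414] rot [-0.0233 -0.0052 -8.4691] F lockframe [ 2.8132 -1.8248  2.7714] T [0.764  0.7778 0.0246] grip 0.011536407504173911
```

Torque is released with the barrel held home; pull out.

Emit:
jog_arm --pt "1 0 0 -0.002 0 0 0" --pt "1 0 0 -0.004 0 0 0" --pt "1 0 0 -0.005 0 0 0" --pt "1 0 0 -0.005 0 0 0" --pt "1 0 0 -0.005 0 0 0" --pt "1 0 0 -0.006 0 0 0" --pt "1 0 0 -0.01 0 0 0" --pt "1 0 0 -0.02 0 0 0" --pt "1 0 0 -0.01 0 0 0" --pt "1 0 0 0 0 0 0" --pt "1 0 0 0 0 0 0"

```text
time_s: 24.87
tool_pos: [0.5259, 0.1195, 0.3633]
tool_rot: [152.1, 4.2, 92.4]
force: [1.1, -0.1, -0.5]
grip_width: 0.0119
```

```bash
python3 k.py; python3 - <<'E'
from h import *
out=[]
for c,(r0,c0) in (("scene",(165,235)),("top",(165,225))):
    im=cams.read_camera(c)[0]; out.append(cv2.resize(im[r0:r0+80,c0:c0+66,::-1],None,fx=6,fy=6,interpolation=2))
cv2.imwrite("pics/out2.png",np.hstack(out))
to([.5397,-.3087,.320],down(-75.75)); print(status.get_obs()["qpos"])
E
```

```text
t 24.87 lock-frame off mm (jaw,u,in) [ -0.5406   0.088  -68.3068] rot [-0.165  -0.1996 -8.4794] F lockframe [0.0335 0.7476 0.9228] T [0.5341 0.0802 0.0682] grip 0.011884495994037406
shift [-0.4243 -0.037   0.0621] rot [ 10.049  -39.9415 164.3846]
[ 38.7214  -1.4881 -56.6412 112.6713  14.0631  43.0598  67.0304]
```

```bash
python3 - <<'E'
from h import *
for f in ("0","now"):
  for c,(r0,r1,c0,c1) in (("scene",(220,230,270,283)),("top",(186,195,257,267))):
    im=cv2.imread(f"pics/{c}0.png") if f=="0" else cams.read_camera(c)[0][:,:,::-1].copy()
    s=im[r0:r1,c0:c1].astype(float); S=cv2.cvtColor(im,cv2.COLOR_BGR2HSV)[r0:r1,c0:c1,1].astype(float)
    v,u=np.mgrid[r0:r1,c0:c1]; g=s.max(-1)
    w=np.clip((170 if c=="scene" else 135)-S,0,None)*(g>115); d=np.clip(120-g,0,None)
    print(f,c,"mark",(w*u).sum()/w.sum(),(w*v).sum()/w.sum(),"slot",(d*u).sum()/d.sum(),(d*v).sum()/d.sum())
E
```

```text
0 scene mark 274.46437346437347 225.5012285012285 slot 279.3451536643026 221.93538219070135
0 top mark 261.1885245901639 189.15983606557376 slot 261.60923076923075 189.1476923076923
now scene mark 274.46454767726163 225.50611246943765 slot 279.505033557047 221.80872483221478
now top mark 261.0975609756098 188.79094076655053 slot 261.6564885496183 189.31106870229007
```

Mark is back exactly at its home pixels (scene 274.5, 225.5 before and now). Return to the rack.

Emit:
jog_arm --pt "1 0 0 0 0 0 6" --pt "1 0 0 0 0 0 2.5" --pt "1 0 0 0 5 0 0" --pt "1 0 0 0 7 0 0" --pt "1 0 0 0 7 0 0" --pt "1 0 0 0 6 0 0" --pt "1 0 0 0 3 0 0" --pt "1 0 0 0 0 0 5" --pt "1 0 0 0 0 0 7" --pt "1 0 0 0 0 0 7" --pt "1 0 0 0 0 0 7" --pt "1 0 0 0 0 0 7"

```text
time_s: 26.07
tool_pos: [0.526, 0.12, 0.3611]
tool_rot: [-180.0, 0.0, 51.6]
force: [-0.1, -0.6, -1.2]
grip_width: 0.0115
```

Emit:
jog_arm --pt "1 0 0 0 0 0 7" --pt "1 0 0 0 0 0 7" --pt "1 0 0 0 0 0 7" --pt "1 0 0 0 0 0 7" --pt "1 0 0 0 0 0 7" --pt "1 0 0 0 0 0 7" --pt "1 0 0 0 0 0 7" --pt "1 0 0 0 0 0 7" --pt "1 0 0 0 0 0 7" --pt "1 0 0 0 0 0 7" --pt "1 0 0 0 0 0 7" --pt "1 0 0 0 0 0 7"

```text
time_s: 27.07
tool_pos: [0.526, 0.12, 0.3611]
tool_rot: [179.9, 0.0, -32.4]
force: [-0.5, -0.5, 0.0]
grip_width: 0.0118
```

Emit:
jog_arm --pt "1 0 0 0 0 0 7" --pt "1 0 0 0 0 0 7" --pt "1 0 0 0 0 0 7" --pt "1 0 0 0 0 0 7" --pt "1 0 0 0 0 0 7" --pt "1 0 0 0 0 0 0" --pt "1 0 0 0 0 0 0"

```text
time_s: 27.65
tool_pos: [0.5259, 0.1201, 0.3614]
tool_rot: [179.9, -0.0, -66.9]
force: [0.1, 0.5, -1.1]
grip_width: 0.0117
```

```bash
python3 - <<'E'
from h import *
o=status.get_obs(); print(o["time_s"],o["tool_pos"],o["tool_rot"],o["grip_width"]); to([.5397,-.3087,.300],down(-75.75)); print(o["qpos"])
E
```

```text
27.65 [0.5259 0.1201 0.3614] [179.9439  -0.016  -66.8695] 0.011667799413717731
shift [0.3998 0.1557 0.0616] rot [ 0.0548 -0.0203  8.8805]
[ 20.2808   9.5029 -39.347  101.124    6.3526  71.6608 -87.5601]
```

Emit:
jog_arm --pt "1 0.018 0.007 0 0 0 0" --pt "1 0.036 0.014 0.003 0 0 0" --pt "1 0.036 0.014 0.005 0 0 0" --pt "1 0.036 0.014 0.005 0 0 0" --pt "1 0.036 0.014 0.005 0 0 0" --pt "1 0.036 0.014 0.005 0 0 0" --pt "1 0.036 0.014 0.005 0 0 0" --pt "1 0.036 0.014 0.005 0 0 0" --pt "1 0.036 0.014 0.005 0 0 0" --pt "1 0.036 0.014 0.005 0 0 0" --pt "1 0.036 0.014 0.005 0 0 0" --pt "1 0.0218 0.0087 0.0036 0 0 0"

```text
time_s: 28.65
tool_pos: [0.5368, -0.314, 0.3095]
tool_rot: [179.9, -0.1, -67.1]
force: [0.6, -0.7, -0.8]
grip_width: 0.0118
```

Emit:
jog_arm --pt "1 0 0 0 0 0 4.5" --pt "1 0 0 0 0 0 4.4" --pt "1 0 0 0 0 0 0" --pt "1 0 0 0 0 0 0" --pt "1 0 0 0 0 0 0"

```text
time_s: 29.07
tool_pos: [0.5383, -0.3082, 0.3106]
tool_rot: [-180.0, -0.0, -75.7]
force: [0.4, 0.4, -1.0]
grip_width: 0.0118
```

```bash
cat > r.py <<'E'
from h import *
o=status.get_obs(); print(o["time_s"],o["tool_pos"],o["tool_rot"],"F",o["force"],"T",o["wrist_torque"],o["grip_width"]); to([.5397,-.3087,.2296],down(-75.75))
E
python3 r.py; python3 - <<'E'
from h import *
# key vs empty slot in scene
p,d=cams.read_camera("scene"); hsv=cv2.cvtColor(p,cv2.COLOR_RGB2HSV)
for n,l in(("green",(50,85)),("blue",(100,130))):
    for nm,h in (("0",cv2.cvtColor(cv2.imread("pics/scene0.png"),cv2.COLOR_BGR2HSV)),("now",hsv)):
        m=(h[...,1]>120)&(h[...,0]>l[0])&(h[...,0]<l[1]); k=np.zeros_like(m);k[105:160,160:200]=1;m&=k; print(n,nm,m.sum(),np.argwhere(m).mean(0) if m.any() else "")
E
```

```text
29.0667 [ 0.5383 -0.3082  0.3106] [-179.9951   -0.0225  -75.7376] F [ 0.4049  0.3834 -0.9672] T [ 0.0414 -0.0263 -0.0077] 0.011806830773389771
shift [ 0.0008 -0.0012  0.081 ] rot [-0.0049 -0.0225  0.0124]
green 0 83 [134.    174.759]
green now 89 [133.1236 174.4719]
blue 0 84 [119.131  181.9167]
blue now 37 [122.5135 180.3784]
```

Emit:
jog_arm --pt "1 0.0008 -0.0012 0.01 0 0 0" --pt "1 0 0 0.015 0 0 0" --pt "1 0 0 0.015 0 0 0" --pt "1 0 0 0.006 0 0 0" --pt "1 0 0 0 0 0 0" --pt "1 0 0 0 0 0 0"

```text
time_s: 29.62
tool_pos: [0.5395, -0.309, 0.2645]
tool_rot: [180.0, -0.0, -75.9]
force: [-0.3, -0.5, -0.0]
grip_width: 0.0114
```

```bash
python3 r.py
```

```text
29.6167 [ 0.5395 -0.309   0.2645] [179.9941  -0.0097 -75.9292] F [-0.3196 -0.4633 -0.0385] T [-0.0262 -0.0243 -0.0271] 0.011355546170965035
shift [-0.0003 -0.0003  0.0349] rot [ 0.0059 -0.0097 -0.1792]
```

Emit:
jog_arm --pt "1 0 0 0.004 0 0 0" --pt "1 0 0 0.003 0 0 0" --pt "1 0 0 0.002 0 0 0" --pt "1 0 0 0.002 0 0 0" --pt "1 0 0 0.002 0 0 0" --pt "1 0 0 0.002 0 0 0" --pt "1 0 0 0.002 0 0 0" --pt "1 0 0 0.002 0 0 0" --pt "1 0 0 0 0 0 0"

```text
time_s: 30.37
tool_pos: [0.5393, -0.3091, 0.2453]
tool_rot: [180.0, -0.0, -76.0]
force: [-0.6, -0.5, -1.3]
grip_width: 0.0117
```

```bash
python3 r.py
```

```text
30.3667 [ 0.5393 -0.3091  0.2453] [179.9858  -0.0118 -75.9706] F [-0.5567 -0.4586 -1.3072] T [-0.0569 -0.0025 -0.0246] 0.011680273379396488
shift [-0.0003 -0.0005  0.0157] rot [ 0.0142 -0.0118 -0.2206]
```

Blade is in the slot without force. Go down until the shoulder seats.

Emit:
jog_arm --pt "1 0 0 0.003 0 0 0" --pt "1 0 0 0.003 0 0 0" --pt "1 0 0 0.003 0 0 0" --pt "1 0 0 0.003 0 0 0" --pt "1 0 0 0.0015 0 0 0" --pt "1 0 0 0.001 0 0 0" --pt "1 0 0 0.001 0 0 0" --pt "1 0 0 0.0005 0 0 0" --pt "1 0 0 0 0 0 0"

```text
time_s: 31.12
tool_pos: [0.5395, -0.3092, 0.2298]
tool_rot: [-180.0, -0.0, -76.0]
force: [-0.0, 0.1, -1.4]
grip_width: 0.0114
```

```bash
python3 r.py
```

```text
31.1167 [ 0.5395 -0.3092  0.2298] [-179.9851   -0.0393  -75.9689] F [-0.0425  0.1049 -1.3718] T [ 0.0022 -0.0126  0.041 ] 0.011440800964786028
shift [-0.0004 -0.0003  0.0002] rot [-0.0148 -0.0393 -0.2189]
```

Emit:
jog_arm --pt "1 0 0 0.0005 0 0 0" --pt "1 0 0 0.0005 0 0 0" --pt "1 0 0 0 0 0 0"

```text
time_s: 31.37
tool_pos: [0.5396, -0.3092, 0.2296]
tool_rot: [-180.0, -0.1, -76.0]
force: [-1.6, 0.2, 6.3]
grip_width: 0.0116
```

```bash
python3 r.py
```

```text
31.3667 [ 0.5396 -0.3092  0.2296] [-179.9734   -0.064   -75.9723] F [-1.5529  0.2352  6.3151] T [ 0.1396  0.4385 -0.0146] 0.011561847654348853
shift [-0.0005 -0.0002  0.    ] rot [-0.0264 -0.0641 -0.2223]
```

Seated at the original height. Open and retreat.

Emit:
jog_arm --pt "0.8 0 0 0 0 0 0" --pt "0.7 0 0 0 0 0 0" --pt "0.6 0 0 0 0 0 0" --pt "0.5 0 0 0 0 0 0" --pt "0.5 0 0 0 0 0 0" --pt "0.5 0 0 0 0 0 0"

```text
time_s: 31.87
tool_pos: [0.5395, -0.3092, 0.2287]
tool_rot: [-180.0, -0.0, -76.0]
force: [0.9, 0.0, 0.3]
grip_width: 0.0404
```

Emit:
jog_arm --pt "0.5 0 0 -0.005 0 0 0" --pt "0.5 0 0 -0.01 0 0 0" --pt "0.5 0 0 -0.02 0 0 0" --pt "0.5 0 0 -0.03 0 0 0" --pt "0.5 0 0 -0.03 0 0 0" --pt "0.5 0 0 -0.03 0 0 0" --pt "0.5 0 -0.01 -0.03 0 0 0" --pt "0.5 0.04 0 0 0 0 0" --pt "0.5 0.04 0 0 0 0 0" --pt "0.5 0.04 0 0 0 0 0" --pt "0.5 0 0 0 0 0 0" --pt "0.5 0 0 0 0 0 0"

```text
time_s: 32.87
tool_pos: [0.5772, -0.4263, 0.3831]
tool_rot: [180.0, -0.0, -76.2]
force: [0.1, 0.9, -0.2]
grip_width: 0.0437
```

```bash
python3 - <<'E'
from h import *
o=status.get_obs(); print(o["time_s"],o["tool_pos"],o["force"],o["grip_width"])
for c,b in (("scene",(105,180,150,205)),("top",(210,285,378,425))):
    p,d=cams.read_camera(c); P=cloud(c,d); now=cv2.cvtColor(p,cv2.COLOR_RGB2HSV); P0=cloud(c,np.load(f"{c}0.npy"))
    old=cv2.cvtColor(cv2.imread(f"pics/{c}0.png"),cv2.COLOR_BGR2HSV)
    for n,f in dict(red=lambda h:(h[...,1]>150)&((h[...,0]<6)|(h[...,0]>174)),green=lambda h:(h[...,1]>120)&(h[...,0]>50)&(h[...,0]<85),blue=lambda h:(h[...,1]>120)&(h[...,0]>100)&(h[...,0]<130)).items():
        for nm,h,Q in(("0",old,P0),("now",now,P)):
            m=f(h); k=np.zeros_like(m);k[b[0]:b[1],b[2]:b[3]]=1;m&=k
            print(c,n,nm,m.sum(),np.argwhere(m).mean(0) if m.any() else "",Q[m].mean(0) if m.any() else "",Q[m][:,2].max() if m.any() else "")
    df=np.abs(p[:,:,::-1].astype(int)-cv2.imread(f"pics/{c}0.png")).max(-1)>60; k=cv2.morphologyEx(df.astype(np.uint8),cv2.MORPH_OPEN,np.ones((3,3)))
    print(c,"changed",cv2.connectedComponentsWithStats(k)[2][1:])
E
```

```text
32.8667 [ 0.5772 -0.4263  0.3831] [ 0.1492  0.9194 -0.2298] 0.04371176397383796
scene red 0 90 [149.0889 167.3778] [ 0.5438 -0.3058  0.0723] 0.08704999344545383
scene red now 89 [149.0337 166.9213] [ 0.5446 -0.3068  0.0728] 0.09032402339667911
scene green 0 83 [134.    174.759] [ 0.4868 -0.3199  0.0726] 0.09004311530465303
scene green now 83 [134.    174.759] [ 0.4869 -0.3198  0.0727] 0.0903916533201079
scene blue 0 84 [119.131  181.9167] [ 0.4282 -0.3348  0.0725] 0.09119408276775487
scene blue now 83 [119.1687 181.8916] [ 0.4284 -0.3347  0.0725] 0.08985082890425478
scene changed [[ 57   0  41  26 601]
 [155   0   5   4  16]
 [315   0  14  24 146]
 [ 70  16  29  26 370]
 [368  31   9  24 124]
 [108  73  36  42 772]
 [100  97   7   9  47]]
top red 0 58 [228.431  400.6379] [ 0.5381 -0.3081  0.079 ] 0.0878254326850374
top red now 58 [228.2069 400.9828] [ 0.5388 -0.3094  0.0785] 0.0884941594226667
top green 0 38 [247.5    406.2368] [ 0.4806 -0.3212  0.0796] 0.08869100866479052
top green now 39 [247.4615 406.1538] [ 0.4802 -0.311   0.1089] 1.2599629795676557
top blue 0 51 [266.8039 412.3529] [ 0.423  -0.3363  0.0783] 0.0883237763516107
top blue now 51 [266.8039 412.3529] [ 0.423  -0.3364  0.078 ] 0.08661063916838474
top changed [[ 435  156  115   74 3566]
 [ 445  190  115  230 9125]
 [ 528  330    4    6   22]
 [ 536  330    7   11   49]
 [ 528  344   11    7   53]
 [ 527  354    9   15   80]
 [ 523  357    3    5   15]
 [ 534  366   26   42  732]
 [ 516  368   10   13   69]
 [ 513  382    3    3    9]
 [ 524  384    4    6   19]
 [ 505  406    5    4   16]
 [ 501  412    3    3    9]]
```

Only the arm itself has changed in the pictures. The red key is back in its slot, upright and at its original height, and the blue and green keys have not moved. Handing in.

```bash
python3 -c "
from h import *
print(env.sign_off())"
```

```text
the job is handed in; nothing more can be done
None
```

The job is done and handed in, at about 33 s on the robot's clock. The red key went fully into the switch and was turned clockwise to the stop and back home. It was then pulled out and put back in its own rack slot.

- **Second pass:** I ran the insert and turn twice. On the first pass the barrel reached home, but the loaded shoulder dragged it about 13° off as I unwound the twist before pulling out. I put the key back in, turned it to the stop and home again, eased off the push and the twist, and pulled it out.
- **Lock:** On both passes torque rose to about 0.4 N m at the stop and 0.3 N m at home, with the shoulder pressed on the barrel. After the final pull the white mark was back at its starting position, identical in the scene picture and within 0.4 pixel in the top one.
- **Key in the rack:** The shoulder seated at the same tool height as when I picked it up (0.2296 m). Its handle is within about 1.5 mm of where it started, which the slot's play allows.
- **Everything else:** The blue and green keys have not moved. In the scene and top pictures only the arm itself differs from the start. The gripper is open and well clear of everything.
- **Limits of the checks:** The picture limit had been reached, so I checked the final pull-out and the final scene from pixel and depth numbers only. The top camera read about 2 mm off from the arm's own position at the lock. I allowed for this, and the key went in without resistance until the shoulder touched.

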